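# Emergency-release the centrifuge and hold its lid up

## Task

The power has failed with samples locked in the small centrifuge, and the strut of its lid is dead. Take the red-handled release rod from the green rack, push it fully home down the yellow-ringed release hole so that the lid unlocks, and leave it standing there. Then raise the lid, which has a blue grip in front, to 60 degrees from shut, without letting it drop back, and finish still holding it there with the gripper's fingers, so that a colleague can lift the samples out; leave the tubes and the tip box where they are.

Things in the scene. Friction and masses are not known exactly. Their poses are not given: they have to be found in the camera images.
- centrifuge: White benchtop centrifuge, fixed, 240 deep (x) x 270 wide (y), flat deck 115 above the bench. Origin: centre of its underside; x from its front to its back, y to its left, z up. Lid over the left part (y -60 to +130, x -92 to +100, top at z = 137); control strip with the release hole on the right (y -135 to -65). The front slopes back from x = -125 at z = 20 to x = -95 at the deck
- release_hole (a point): Centre of the mouth of the vertical release hole, flush with the deck, ringed in yellow, at (-50, -100, 115) mm in the centrifuge frame, same axes. Bore 9.5 mm with a 3 mm countersink. 50 mm down the rod meets a plunger that takes about 3 N to push on; the rod is fully home 60 mm down, when the shoulder of its handle sits on the deck
- release (a joint): Travel of that plunger (m): 0 lid locked, 0.010 rod fully home. The lid is unlocked from about 0.008. The plunger stays where it is pushed
- lid (a joint): Angle of the lid (rad): 0 shut, grows as it opens, stop at 1.40; 60 degrees = 1.047. Locked until the release is pushed. The lid weighs about 0.45 kg and falls shut from any angle unless held; it has no spring
- lid_grip (a point): Grip point: middle of the blue tongue that sticks out 53 mm ahead of the lid edge, 15 mm behind its free end. Tongue 44 wide (along the hinge line), 16 thick. Axes turn with the lid: x to the hinge, y along the hinge line, z out of the lid's top. Shut, it is at (-130, 35, 126) mm in the centrifuge frame, clear of the front: pinch its two side faces from above; it can turn between the fingers
- lid_hinge (a point): Middle of the hinge line at the back of the lid, at (100, 35, 118) mm in the centrifuge frame; the hinge line runs along the centrifuge's y. In the lid's axes lid_grip lies 230 mm from it towards the free end and 8 mm above
- rack: Green plastic rack, fixed, 170 (x) x 64 (y) x 50 high; origin: centre of its underside. Three holes in a row along its x: the rod's at x = -55, the tubes' at x = +5 and +60; rod and tubes stand with their feet 8 mm above the bench, 42 mm deep
- rod: Release rod, upright in the rack, about 60 g, 110 mm long in all: steel shaft 8 mm thick and 60 long, then a red round handle 18 mm thick and 50 long. Origin: the foot of the shaft, its lower tip; z up the rod
- rod_grip (a point): Point to grip on the rod, on its axis in the red handle, 90 mm above its tip (20 mm below its top)
- tube_a: Capped 50 ml tube with blue cap, 34 mm wide and 112 tall, standing in the rack; origin: centre of its foot. Leave alone
- tube_b: Capped 50 ml tube with orange cap, 34 mm wide and 112 tall, standing in the rack; origin: centre of its foot. Leave alone
- tip_box: Pipette-tip box, blue with clear top, 120 x 82 x 70 high, loose on the bench; origin: centre of its underside. Leave alone
There are look-alikes about, which are no part of the job. There is more than one size of the rod; the one meant has the size given above.

How it is judged (in metres and radians):
On the way:
1. the release rod is fully home in the release hole, with the lid still down (z of rod in the frame of release_hole below -0.057 m and horizontal distance between rod and release_hole below 0.004 m and value of joint release above 0.0075 m and value of joint lid below 0.1 rad), for 0.2 s.
At the end, for the whole second after the job is handed in: The lid is held still by the gripper's fingers at 60 degrees from shut, give or take 5 (0.96 to 1.134 rad), nothing else carrying it; the release rod stands by itself in the release hole, fully home to within 3 mm; the tubes and the tip box are within 20 mm of where they were (value of joint lid between 0.96 and 1.134 rad and velocity of joint lid between -0.08 and 0.08 rad/s and contact force between the fingers and lid above 0.8 N and contact force between each of rod, tip_box and lid below 0.1 N and contact force between the fingers and rod below 0.1 N and z of rod in the frame of release_hole below -0.057 m and horizontal distance between rod and release_hole below 0.004 m and angle between rod's own z axis and vertical below 0.1 rad and distance of each of tube_a, tube_b, tip_box from where it was at the start of the episode below 0.02 m); the arm keeps its last pose, push and grip.
It fails at once if the lid drops back (falls faster than 1.5 rad/s) (velocity of joint lid below -1.5 rad/s).
It fails at once if a tube or the tip box is pushed away or tipped (distance of any of tube_a, tube_b, tip_box from where it was at the start of the episode above 0.03 m or angle between any of tip_box, tube_a, tube_b's own z axis and vertical above 0.3 rad).
It also fails if it takes over 69 s, if anything falls off the work surface, if the arm or the gripper's body presses on something with over 40 N, if the wrist force passes 120 N, or if a joint passes its speed limit or range.

## Robot

A 6-joint arm with a two-finger parallel gripper is mounted at the origin on the work surface. World frame = base frame: x ahead of the robot, y to its left, z up, the work surface at z = 0. Lengths are in m, angles in degrees, forces in N, time in s.
With the tool pointing down it reaches from about 0.4 to 0.825 m from the base axis. Payload 7 kg.
Tool frame: the origin (TCP) lies midway between the tips of the shut fingers; the grasp point (between the pads) lies 19 mm behind it; z points along the fingers, y is the direction in which the jaws open and shut (so a half turn about z gives the same grasp; the last joint's range is limited). The gripper opens to 88 mm and grips with 3 to 60 N. Pads are 19 mm wide; open, the fingers measure 130 mm over their backs; the gripper's body (78 mm by 193 mm) begins 47 mm behind the grasp point.
Start: joints at [83.486, 20.546, 0.682, 0, -70.136, -16.507], TCP at [0.264, 0.621, 0.227] pointing down, gripper open.
Joint ranges: [-176.03, 176.03], [-82.01, 121.73], [-58.28, 71.71], [-173.87, 95.51], [-174.79, -0.11], [-173.66, 173.66]. Speed limits (degrees/s): [136.94, 136.94, 172.46, 180, 180, 180].

## Interface

Orientations are given as [roll, pitch, yaw] about the fixed x, y, z axes, in that order (R = Rz(yaw) Ry(pitch) Rx(roll)).
In Python, from plant import get_state, capture, get_calibration, close_job, boxes_of, cut_out gives the robot as it stands.
- The arm moves only by the tool apply_moves, never from a script. Its argument "commands" is a list of rows, each an object with "grip": the closure, from 0 (fully open) to 1 (shut); "slide": the shift along the tool's x, y, z in m, a list of three; "roll": the turn about the tool's z in degrees. In form: [{"grip": grip, "slide": [x, y, z], "roll": roll}, ...]. A call has 1 to 5 rows; each row is the pose to reach, as a shift and turn from the pose commanded when the call began, along the tool's axes at that moment; what a row does not reach only later rows make up. A row lasts 1/8 s, in which the tool goes at most 62.5 mm and 10.7 degrees, less where a joint would pass 70% of its speed; a pose out of reach is approached as far as the arm can. A call with a gripper value outside its range is refused whole. The fingers move at their own pace and stop on an object; "grip_force" is the grip in N (left out, the last holds). Time passes only in rows, so rows that repeat a pose let the fingers close. It gives the time, the measured TCP pose, the force and the opening at its end, in the units of the state.
- get_state(): the state, without advancing time (a new reading comes with each control period).
- capture(name): name is "side" or "top"; returns (picture, depth): 400x640x3 uint8, red, green, blue; 400x640 float32, m along the optical axis (not along the pixel's ray), 0 where there is no reading.
- get_calibration(name): a dict with "mtx" (3x3 intrinsics, pixels), "distortion" ([k1, k2, p1, p2, k3] as OpenCV has them; the pictures are not rectified), "R" (3x3) and "t" (3): a world point X has camera coordinates R X + t. Camera axes: x right, y down, z forward; pixel columns grow to the right and rows downward; lengths in m; the calibration is good to about 2 mm. A picture is of the moment at which its call begins. get_calibration takes no time and is no camera call.
- close_job(): hands the job in, once; it reports no verdict.
Trained networks look in the newest picture that a camera, given by its name, has taken for a name from the list of things; names that differ only in an ending like _2 or _b are one class to them, and where a whole thing is asked for, a point or a joint stands for the part that bears it (a point fixed in the world has none). Each returns a list of dicts, best first, with "score" (0 to 1); they miss things now and then, are a little off and sometimes report something else, mostly with a low value. They report only what shows in the picture. A call takes as long as a camera call. They do not tell look-alikes from the thing itself.
- boxes_of(name, camera): "position" ([x, y, z] in m, in the coordinates of the camera as it stood for that picture, good to about 4 mm: the middle of the surface that is visible of it).
- cut_out(name, camera): "mask" (400x640 bool, what is visible of it).
The state is a dict: "time_s": time; "joints": joint angles; "qd": joint speeds; "joint_torque": joint torques, N m; "tcp_pos": TCP position; "eef_rot": TCP orientation; "contact_force": force on the tool from outside, world axes, zero at the start; "moment": the same for the moment, N m; "gripper_width": finger opening in m.
Only numpy, scipy, OpenCV 4.12 (cv2) and the standard library are available. Lean on these libraries where they do the work, as an engineer would, in place of code of your own. Each camera call takes 0.05 s, during which the arm holds its last target.

## Working session

There is one attempt and no reset: what is moved stays moved. The work goes in short steps, Python scripts to look and compute and a tool call to move; the robot and the scene stay as the last step left them, time stands still between calls to the robot, and variables do not carry over. Pictures are saved under pics/ and viewed, and the job is handed in when it is done.

Besides the shell and the picture viewer there is one more tool, called after "Emit:" as name([rows], argument=value, ...), one row to a line, values as JSON. apply_moves: Moves the arm, as the interface text tells. Its arguments: {"type":"object","properties":{"commands":{"type":"array"},"grip_force":{"type":"number"}},"required":["commands"]}

```bash
ls; mkdir -p pics
python3 - <<'E'
from plant import *
import cv2
print(get_state())
for n in ("side","top"):
    p,d=capture(n); cv2.imwrite(f"pics/{n}0.png",p[:,:,::-1]); c=get_calibration(n); print(n,c)
E
```

```text
pics
{'time_s': 0.0, 'joints': array([ 8.34843602e+01,  2.05929027e+01,  6.33634811e-01, -2.06836772e-02,
       -7.01366776e+01, -1.65065305e+01]), 'qd': array([ 0.02239724,  0.0006191 , -0.09096794,  0.04059044, -0.00889003,
        0.01719503]), 'joint_torque': array([ 1.37873467e-04, -5.82716703e+01,  2.93067563e+01,  6.99720472e+00,
        7.19439398e-03, -1.55749526e-04]), 'tcp_pos': array([0.26381702, 0.62076872, 0.22560331]), 'eef_rot': array([ 1.79902484e+02, -8.62071549e-03, -2.30292072e+01]), 'contact_force': array([-0.04269258,  0.05090808,  0.65880534]), 'moment': array([-0.03135196,  0.01549386, -0.01458522]), 'gripper_width': 0.08799958539759388}
side {'mtx': array([[413.64168504,   0.        , 316.63062749],
       [  0.        , 413.64168504, 195.13274695],
       [  0.        ,   0.        ,   1.        ]]), 'distortion': array([-0.02231101,  0.        ,  0.        ,  0.        ,  0.        ]), 'R': array([[ 0.83633695, -0.54804381, -0.01372898],
       [-0.40053813, -0.59375505, -0.69787115],
       [ 0.37431231,  0.58915441, -0.71609174]]), 't': array([-0.4932189 ,  0.29391257,  0.85250729])}
top {'mtx': array([[416.71362452,   0.        , 323.85583008],
       [  0.        , 416.71362452, 199.47423858],
       [  0.        ,   0.        ,   1.        ]]), 'distortion': array([0.03418486, 0.        , 0.        , 0.        , 0.        ]), 'R': array([[-0.00426226, -0.99998214,  0.00418955],
       [-0.98752256,  0.00354955, -0.1574376 ],
       [ 0.15741992, -0.00480831, -0.98752005]]), 't': array([-0.02571103,  0.57613376,  1.02610976])}
```

View pics/side0.png

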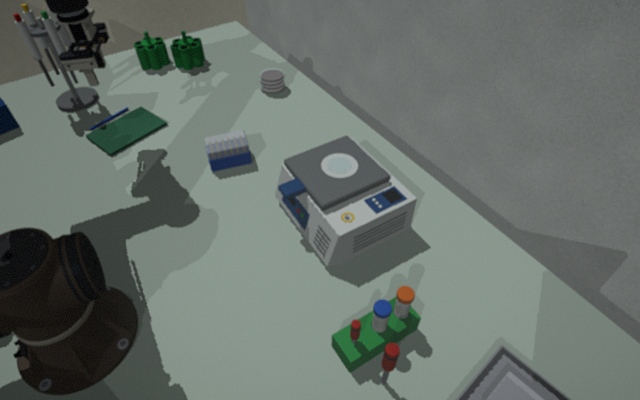

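View pics/top0.png

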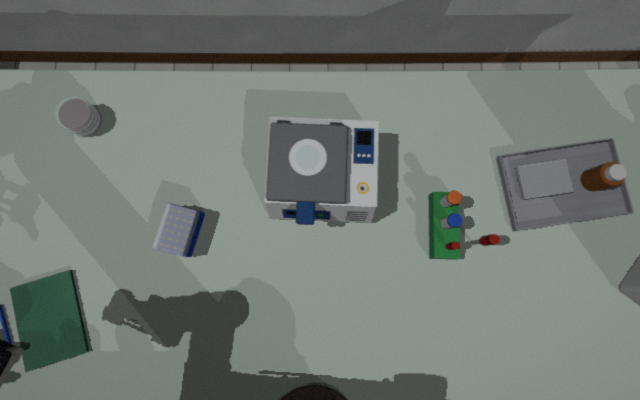

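```bash
cat > h.py <<'E'
import numpy as np, cv2
from plant import *
def w(cam,p):
    c=get_calibration(cam); return c['R'].T@(np.array(p)-c['t'])
def pix(cam,u,v,d):
    c=get_calibration(cam); q=cv2.undistortPoints(np.array([[[u,v]]],float),c['mtx'],c['distortion'])[0,0]
    return w(cam,[q[0]*d,q[1]*d,d])
def cloud(cam,d,mask=None):
    c=get_calibration(cam)
    v,u=np.nonzero((d>0) if mask is None else (d>0)&mask)
    q=cv2.undistortPoints(np.stack([u,v],1)[:,None].astype(float),c['mtx'],c['distortion'])[:,0]
    z=d[v,u]; P=np.c_[q*z[:,None],z]
    return (P-c['t'])@c['R'],u,v
def proj(cam,X):
    c=get_calibration(cam); return cv2.projectPoints(np.atleast_2d(X).astype(float),cv2.Rodrigues(c['R'])[0],c['t'],c['mtx'],c['distortion'])[0][:,0]
def ray(cam,u,v):
    c=get_calibration(cam); q=cv2.undistortPoints(np.array([[[u,v]]],float),c['mtx'],c['distortion'])[0,0]
    d=c['R'].T@np.array([q[0],q[1],1]); return -c['R'].T@c['t'], d/np.linalg.norm(d)
def tri(a,b):
    (o1,d1),(o2,d2)=ray(*a),ray(*b)
    A=np.stack([d1,-d2],1); s=np.linalg.lstsq(A,o2-o1,rcond=None)[0]
    p,q=o1+s[0]*d1,o2+s[1]*d2; return (p+q)/2,np.linalg.norm(p-q)
E
python3 - <<'E'
from h import *
np.set_printoptions(precision=4,suppress=True)
for cam in("side","top"):
  for n in("rod","rod_grip","release_hole","lid","lid_grip","rack","tube_a","tip_box","centrifuge","lid_hinge"):
    try:
      for r in boxes_of(n,cam): print(cam,n,round(r['score'],2),w(cam,r['position']),proj(cam,w(cam,r['position']))[0])
    except Exception as e: print(cam,n,e)
E
```

```text
side rod 0.84 [ 0.4634 -0.4215  0.1242] [390.5548 357.754 ]
side rod 0.68 [0.4916 0.3105 0.0683] [227.2725 147.4892]
side rod 0.51 [ 0.4486 -0.3425  0.1073] [354.5622 330.1181]
side rod_grip 0.78 [ 0.4488 -0.3386  0.1093] [353.4086 327.8557]
side rod_grip 0.61 [ 0.4625 -0.4238  0.1251] [391.0979 358.9487]
side release_hole 0.66 [ 0.616  -0.0814  0.1108] [344.8008 203.0083]
side release_hole 0.35 [ 0.6361 -0.0057  0.137 ] [333.3569 172.9286]
side lid 0.79 [ 0.6384 -0.0025  0.1339] [333.356 172.749]
side lid_grip 0.61 [ 0.6338 -0.0035  0.1363] [332.0452 172.9926]
side rack 0.85 [ 0.4863 -0.3517  0.0518] [371.6884 336.9783]
side tube_a 0.65 [ 0.5074 -0.3441  0.117 ] [381.1069 311.6377]
side tube_a 0.64 [ 0.565  -0.3474  0.112 ] [405.7132 298.78  ]
side tip_box 0.69 [0.4892 0.3128 0.0655] [226.3373 148.1197]
side centrifuge 0.64 [ 0.6181 -0.0772  0.1138] [344.5093 200.6653]
side lid_hinge 0.91 [ 0.6348 -0.0052  0.1352] [332.7955 173.5796]
top rod 0.78 [ 0.4701 -0.4134  0.1357] [491.0461 238.0466]
top rod 0.58 [ 0.4569 -0.3333  0.1197] [454.3124 244.1815]
top rod 0.35 [0.642  0.0106 0.1386] [307.6492 165.9664]
top rod_grip 0.73 [ 0.4667 -0.4096  0.1312] [488.7164 239.6547]
top rod_grip 0.67 [ 0.4553 -0.3325  0.1145] [453.3203 244.9755]
top release_hole 0.92 [ 0.6389 -0.0231  0.1368] [321.8385 167.3643]
top lid 0.67 [0.6441 0.0096 0.1363] [308.113  165.3437]
top lid_grip 0.6 [0.6392 0.0156 0.1385] [305.5389 167.1353]
top rack 0.82 [ 0.498  -0.3241  0.0488] [440.9831 229.2992]
top tube_a 0.79 [ 0.5647 -0.3321  0.1216] [451.5973 198.7191]
top tube_a 0.75 [ 0.5111 -0.3328  0.119 ] [452.744  221.2088]
top tip_box 0.74 [0.4973 0.3298 0.0685] [179.415  229.9552]
top centrifuge 0.81 [ 0.6383 -0.0249  0.139 ] [322.6342 167.3739]
top lid_hinge 0.86 [0.64   0.0174 0.1386] [304.7807 166.7981]
```

Run:
```python
from h import *
np.set_printoptions(precision=4,suppress=True)
ims=[]
for n,(u0,u1,v0,v1) in dict(side=(320,430,260,390),top=(425,510,180,265)).items():
    p,d=capture(n); cv2.imwrite(f"pics/z_{n}.png",cv2.resize(p[v0:v1,u0:u1,::-1],None,fx=5,fy=4.5,interpolation=cv2.INTER_CUBIC)[:600])
    np.save(n+"_d.npy",d); np.save(n+"_p.npy",p)
    hsv=cv2.cvtColor(p,cv2.COLOR_RGB2HSV)
    def blobs(lo,hi,lab,minA=15):
        m=cv2.inRange(hsv,lo,hi)
        k,l,s,c=cv2.connectedComponentsWithStats(m)
        for i in range(1,k):
            if s[i,4]>=minA:
                P,_,_=cloud(n,d,l==i)
                print(n,lab,s[i],c[i],'med',np.median(P,0),'min',P.min(0),'max',P.max(0))
    blobs((20,100,120),(35,255,255),'yellow')
    blobs((0,120,60),(8,255,255),'red'); blobs((172,120,60),(180,255,255),'red2'); blobs((50,130,40),(80,255,255),'green',150)
    blobs((100,130,40),(120,255,255),'blue',60)
```

```text
side yellow [342 213  12   9  41] [347.7805 216.9512] med [ 0.5954 -0.1233  0.1142] min [ 0.58   -0.1353  0.1115] max [ 0.6074 -0.1074  0.1172]
side red [351 320   9  10  66] [355.4394 324.2879] med [ 0.4531 -0.338   0.1174] min [ 0.4462 -0.3452  0.1116] max [ 0.4613 -0.3299  0.1199]
side red [351 331   8   8  50] [354.24 334.5 ] med [ 0.4492 -0.3425  0.088 ] min [ 0.4454 -0.3463  0.0751] max [ 0.4559 -0.335   0.1027]
side red [385 343  14  16 176] [391.6534 350.0341] med [ 0.4649 -0.4181  0.1468] min [ 0.4552 -0.4295  0.1384] max [ 0.478  -0.4064  0.15  ]
side red [382 356  14  15 119] [387.7395 363.8824] med [ 0.4572 -0.4237  0.1088] min [ 0.4543 -0.4294  0.0831] max [ 0.4671 -0.4115  0.1274]
side green [171  31  33  39 762] [187.3963  53.0446] med [0.61   0.9356 0.0594] min [ 0.5614  0.9121 -0.0034] max [0.6747 1.0242 0.1292]
side green [134  32  36  38 761] [151.7043  53.117 ] med [0.4933 1.0214 0.0617] min [ 0.4448  0.9916 -0.0001] max [0.5561 1.1108 0.1299]
side green [385 298  22  39 268] [394.709  321.4142] med [ 0.5453 -0.3542  0.0501] min [ 0.5115 -0.3718  0.0443] max [ 0.5
[... 1677 characters left out ...]
41 -0.3026  0.0562]
top blue [354 129  19  34 376] [363.2899 148.1729] med [ 0.6893 -0.124   0.1164] min [ 0.6561 -0.1472  0.1111] max [ 0.7413 -0.1014  0.1213]
top blue [283 201  47  23 530] [306.1075 212.7585] med [0.5341 0.0145 0.1332] min [ 0.5063 -0.0408  0.0386] max [0.559  0.0739 0.1389]
top blue [186 211  19  45 224] [195.2723 233.442 ] med [0.4918 0.3024 0.0294] min [0.4365 0.2872 0.0048] max [0.5479 0.3195 0.0472]
top blue [447 213  15  14 167] [454.1437 219.7305] med [ 0.514  -0.336   0.1197] min [ 0.4995 -0.3662  0.0527] max [ 0.5309 -0.3206  0.1244]
top blue [  0 305  11  38 152] [  4.1645 326.0263] med [0.2658 0.7654 0.0088] min [0.2277 0.7483 0.0004] max [0.3178 0.7832 0.0146]
```

```bash
ls pics
```

```text
side0.png
top0.png
z_side.png
z_top.png
```

View pics/z_side.png

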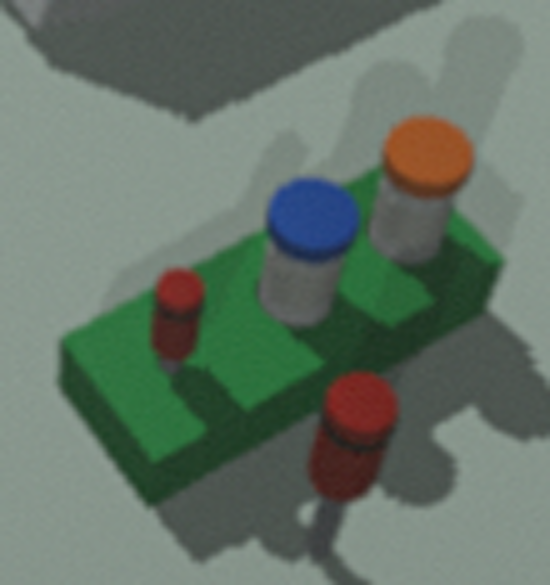

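View pics/z_top.png

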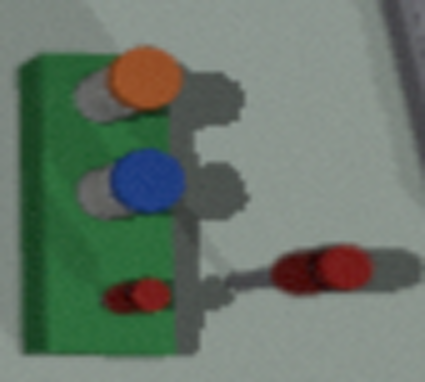

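Run:
```python
from h import *
np.set_printoptions(precision=4,suppress=True)
p,d=(lambda:(None,None))()
D={n:np.load(n+"_d.npy") for n in("side","top")}; I={n:np.load(n+"_p.npy") for n in("side","top")}
print('ring tri',tri(("side",347.78,216.95),("top",362.02,187.58)))
print('rod top tri',tri(("side",355.44+.0,324.29-.0),("top",455,244.5)))
# ring centroid with full ring: bounding box centers
print('ring bb tri',tri(("side",347.5,217.),("top",362.5,187.5)))
for n in D:
    P,u,v=cloud(n,D[n])
    def rect(sel,lab):
        Q=P[sel]; h=cv2.minAreaRect((Q[:,:2]*1000).astype(np.float32)); print(n,lab,sel.sum(),'z',np.median(Q[:,2]),h)
        return h
    g=cv2.cvtColor(I[n],cv2.COLOR_RGB2HSV)[v,u]
    box=(P[:,0]>.5)&(P[:,0]<.78)&(P[:,1]>-.18)&(P[:,1]<.15)
    rect(box&(abs(P[:,2]-.137)<.004)&(P[:,0]>.565),'lid')
    rect(box&(abs(P[:,2]-.115)<.004)&(P[:,1]<-.07)&(P[:,0]>.555),'strip')
    rect((P[:,0]<.6)&(P[:,1]<-.28)&(abs(P[:,1]+.34)<.05)&(P[:,0]>.41)&(abs(P[:,2]-.05)<.004),'rack')
    rect((abs(P[:,0]-.53)<.035)&(abs(P[:,1]-.02)<.04)&(abs(P[:,2]-.134)<.006)&(P[:,0]<.54),'tongue')
```

```text
ring tri (array([ 0.595 , -0.1205,  0.1121]), np.float64(0.0014690639540652559))
rod top tri (array([ 0.4557, -0.3367,  0.1127]), np.float64(0.0017974585711584671))
ring bb tri (array([ 0.5943, -0.1213,  0.1133]), np.float64(0.00018743451890686902))
side lid 3817 z 0.13601680575721048 ((654.6717529296875, 9.095939636230469), (190.86573791503906, 184.9777374267578), 88.0269546508789)
side strip 2385 z 0.11423121027867351 ((660.453125, -117.91697692871094), (210.72119140625, 95.05663299560547), 0.019712967798113823)
side rack 1899 z 0.04983013941628789 ((510.142333984375, -338.3399963378906), (65.87161254882812, 172.179931640625), 88.37962341308594)
side tongue 220 z 0.13241354880383388 ((521.2503051757812, 15.99880599975586), (45.94480895996094, 37.00571823120117), 88.58871459960938)
top lid 5643 z 0.13740193110118223 ((655.4609985351562, 12.603202819824219), (189.44613647460938, 186.1419219970703), 88.02767181396484)
top strip 2452 z 0.11542032127961617 ((660.2101440429688, -115.4013671875), (89.37039184570312, 209.15264892578125), 89.98016357421875)
top rack 1147 z 0.05006408373730787 ((510.0001220703125, -337.1175842285156), (65.08477783203125, 168.72769165039062), 88.77360534667969)
top tongue 277 z 0.13407956665587764 ((522.697265625, 18.532434463500977), (43.1455192565918, 36.2017707824707), 85.6775131225586)
```

Emit:
apply_moves([
  {"grip": 0.6,"slide": [0.355,0.361,0],"roll": 22},
  {"grip": 0.6,"slide": [0.355,0.361,0],"roll": 22},
  {"grip": 0.6,"slide": [0.355,0.361,0],"roll": 22},
  {"grip": 0.6,"slide": [0.355,0.361,0],"roll": 22},
  {"grip": 0.6,"slide": [0.355,0.361,0],"roll": 22},
], grip_force=20)

```text
time_s: 1.82
tcp_pos: [0.3789, 0.3286, 0.2269]
eef_rot: [-180.0, 0.0, -45.0]
contact_force: [1.7, 0.0, 0.3]
gripper_width: 0.0429
```

Emit:
apply_moves([
  {"grip": 0.6,"slide": [0.524,0.416,0],"roll": 0},
  {"grip": 0.6,"slide": [0.524,0.416,0],"roll": 0},
  {"grip": 0.6,"slide": [0.524,0.416,0],"roll": 0},
  {"grip": 0.6,"slide": [0.524,0.416,0],"roll": 0},
  {"grip": 0.6,"slide": [0.524,0.416,0],"roll": 0},
])

```text
time_s: 2.45
tcp_pos: [0.414, 0.0182, 0.2272]
eef_rot: [-179.9, -0.0, -45.0]
contact_force: [1.4, 0.1, -0.3]
gripper_width: 0.0349
```

Emit:
apply_moves([
  {"grip": 0.6,"slide": [0.28,0.222,0],"roll": 0},
  {"grip": 0.6,"slide": [0.28,0.222,0],"roll": 0},
  {"grip": 0.6,"slide": [0.28,0.222,0],"roll": 0},
  {"grip": 0.6,"slide": [0.28,0.222,0],"roll": 0},
  {"grip": 0.6,"slide": [0.28,0.222,0],"roll": 0},
])

```text
time_s: 3.08
tcp_pos: [0.4498, -0.2928, 0.2269]
eef_rot: [-180.0, -0.1, -45.0]
contact_force: [1.4, 0.6, 1.1]
gripper_width: 0.0351
```

Emit:
apply_moves([
  {"grip": 0.6,"slide": [0,0,0],"roll": 0},
  {"grip": 0.6,"slide": [0,0,0],"roll": 0},
])

```text
time_s: 3.32
tcp_pos: [0.4494, -0.2908, 0.2263]
eef_rot: [180.0, 0.0, -45.1]
contact_force: [-0.7, 0.6, -0.2]
gripper_width: 0.0348
```

Run:
```python
from h import *
np.set_printoptions(precision=4,suppress=True)
s=get_state();print(s['tcp_pos'],s['joints'],s['contact_force'],s['time_s'])
for n,(u0,u1,v0,v1) in dict(side=(320,430,220,390),top=(400,530,160,290)).items():
    p,d=capture(n); cv2.imwrite(f"pics/a_{n}.png",cv2.resize(p[v0:v1,u0:u1,::-1],None,fx=3.5,fy=3.5,interpolation=cv2.INTER_CUBIC))
```

```text
[ 0.4494 -0.2908  0.2263] [-11.9118   7.4109 -16.9261  -0.0105 -65.7016  56.8049] [-0.737   0.6471 -0.2031] 3.325
```

View pics/a_side.png

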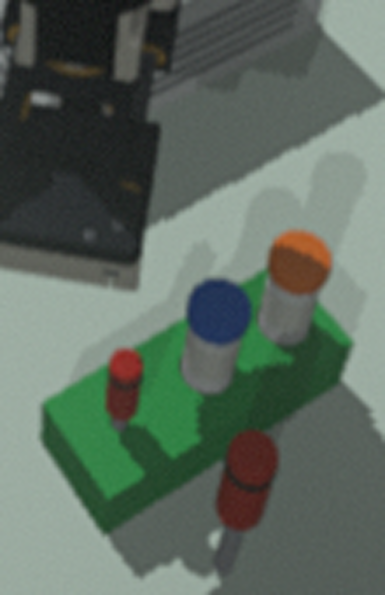

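View pics/a_top.png

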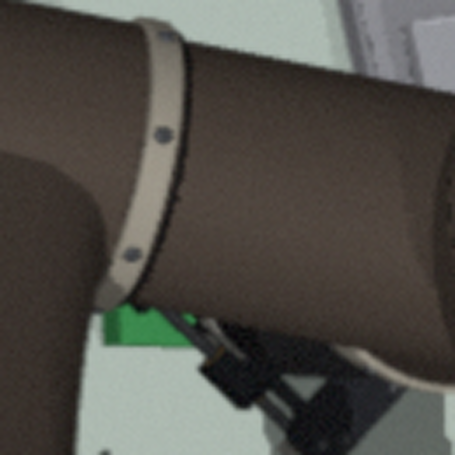

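Run:
```python
from h import *
p,d=capture("side"); cv2.imwrite("pics/b_side.png",cv2.resize(p[100:350,200:500,::-1],None,fx=2.4,fy=2.4,interpolation=cv2.INTER_CUBIC))
s=get_state()
t=s['tcp_pos']; print(proj("side",[t,t+[0.05,0.05,0],t+[.05,-.05,0],t+[0,0,.1]]))
c=get_calibration("side"); print(-c['R'].T@c['t'])
```

```text
[[339.81848975 271.55787402]
 [346.40838508 238.66346206]
 [382.38958831 278.61256952]
 [341.60595384 233.66036797]]
[ 0.21111641 -0.59805192  0.80881514]
```

View pics/b_side.png

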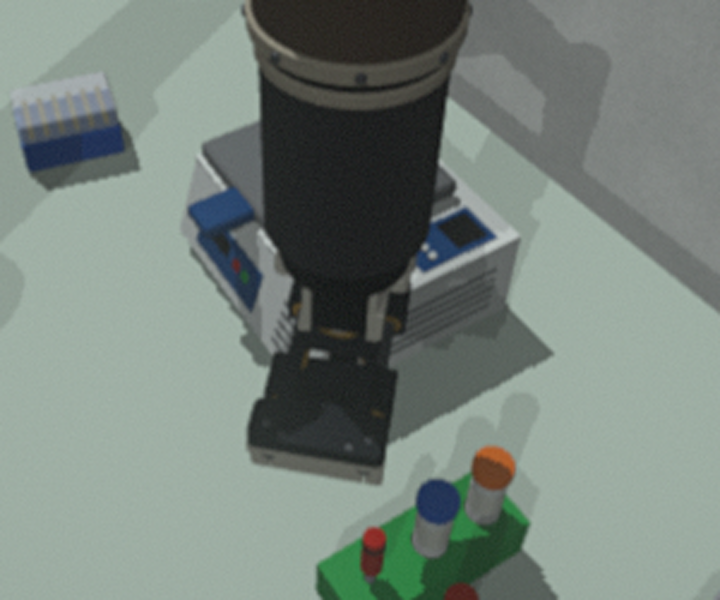

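Emit:
apply_moves([
  {"grip": 0.6,"slide": [0.0363,0.0284,0.03],"roll": 0},
  {"grip": 0.6,"slide": [0.0363,0.0284,0.08],"roll": 0},
  {"grip": 0.6,"slide": [0.0363,0.0284,0.08],"roll": 0},
  {"grip": 0.6,"slide": [0.0363,0.0284,0.08],"roll": 0},
])

```text
time_s: 3.98
tcp_pos: [0.4565, -0.3358, 0.1485]
eef_rot: [-180.0, -0.1, -44.9]
contact_force: [-0.5, 0.2, 0.4]
gripper_width: 0.0351
```

Run:
```python
from h import *
s=get_state()
t=s['tcp_pos']; print(t,s['time_s'])
for n in("side","top"):
  u,v=proj(n,[t])[0].astype(int); p,d=capture(n)
  cv2.imwrite(f"pics/c_{n}.png",cv2.resize(p[max(0,v-60):v+60,u-70:u+70,::-1],None,fx=5,fy=5,interpolation=cv2.INTER_CUBIC))
  print(u,v)
```

```text
[ 0.45651621 -0.33584559  0.1484892 ] 3.975
357 313
459 243
```

View pics/c_side.png

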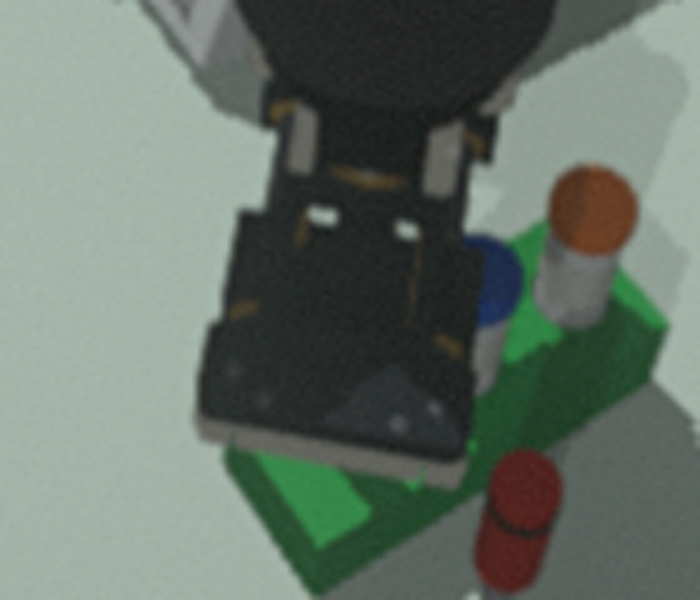

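View pics/c_top.png

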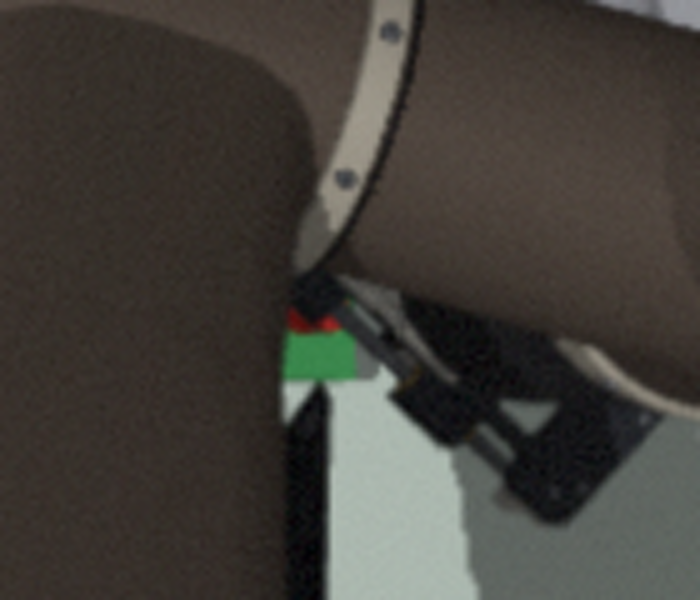

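Emit:
apply_moves([
  {"grip": 0.6,"slide": [-0.0005,0.0015,0.02],"roll": 0},
  {"grip": 0.6,"slide": [-0.0005,0.0015,0.035],"roll": 0},
  {"grip": 0.6,"slide": [-0.0005,0.0015,0.05],"roll": 0},
  {"grip": 0.6,"slide": [-0.0005,0.0015,0.065],"roll": 0},
  {"grip": 0.6,"slide": [-0.0005,0.0015,0.065],"roll": 0},
])

```text
time_s: 4.7
tcp_pos: [0.4531, -0.3366, 0.0801]
eef_rot: [179.9, 0.1, -45.0]
contact_force: [-0.3, 0.1, 0.4]
gripper_width: 0.0353
```

Emit:
apply_moves([
  {"grip": 0.9,"slide": [0,0,0],"roll": 0},
  {"grip": 0.9,"slide": [0,0,0],"roll": 0},
  {"grip": 0.9,"slide": [0,0,0],"roll": 0},
  {"grip": 0.9,"slide": [0,0,0],"roll": 0},
])

```text
time_s: 5.2
tcp_pos: [0.4543, -0.3371, 0.082]
eef_rot: [-180.0, -0.1, -45.0]
contact_force: [0.2, 0.2, 1.7]
gripper_width: 0.0177
```

Emit:
apply_moves([
  {"grip": 0.9,"slide": [0,0,-0.015],"roll": 0},
  {"grip": 0.9,"slide": [0,0,-0.045],"roll": 0},
  {"grip": 0.9,"slide": [0,0,-0.09],"roll": 0},
  {"grip": 0.9,"slide": [0,0,-0.145],"roll": 0},
  {"grip": 0.9,"slide": [0,0,-0.145],"roll": 0},
], grip_force=30)

```text
time_s: 5.82
tcp_pos: [0.456, -0.3381, 0.2326]
eef_rot: [-179.8, -0.5, -45.0]
contact_force: [0.3, -0.1, -0.4]
gripper_width: 0.0179
```

Emit:
apply_moves([
  {"grip": 0.9,"slide": [-0.01,-0.05,0],"roll": 0},
  {"grip": 0.9,"slide": [-0.0225,-0.106,0],"roll": 0},
  {"grip": 0.9,"slide": [-0.035,-0.165,0],"roll": 0},
  {"grip": 0.9,"slide": [-0.046,-0.215,0],"roll": 0},
  {"grip": 0.9,"slide": [-0.0534,-0.252,0],"roll": 0},
])

```text
time_s: 6.45
tcp_pos: [0.5949, -0.119, 0.2266]
eef_rot: [180.0, 0.0, -45.0]
contact_force: [-0.3, -0.3, -0.5]
gripper_width: 0.0173
```

Emit:
apply_moves([
  {"grip": 0.9,"slide": [0,0,0],"roll": 0},
  {"grip": 0.9,"slide": [0,0,0],"roll": 0},
])

```text
time_s: 6.7
tcp_pos: [0.5939, -0.121, 0.2264]
eef_rot: [180.0, 0.0, -45.0]
contact_force: [0.3, 0.6, -0.6]
gripper_width: 0.0176
```

```bash
cat > look.py <<'E'
from h import *
import sys
s=get_state()
t=s['tcp_pos']; print(t,s['time_s'],s['joints'])
for n in("side","top"):
  u,v=proj(n,[[float(a) for a in sys.argv[2].split(',')]])[0].astype(int); p,d=capture(n)
  np.save(n+"_p1.npy",p);np.save(n+"_d1.npy",d)
  u0=max(0,u-60);v0=max(0,v-55)
  cv2.imwrite(f"pics/{sys.argv[1]}_{n}.png",cv2.resize(p[v0:v+55,u0:u+60,::-1],None,fx=5,fy=5,interpolation=cv2.INTER_CUBIC))
  print(n,'origin',u0,v0)
E
python3 look.py d 0.595,-0.1215,0.14
```

```text
[ 0.59394139 -0.12099236  0.22639821] 6.7 [ 6.92955224e+00  1.41609236e+01 -8.37265572e+00 -5.42859251e-03
 -6.75230223e+01  3.80762633e+01]
side origin 288 153
top origin 303 130
```

View pics/d_side.png

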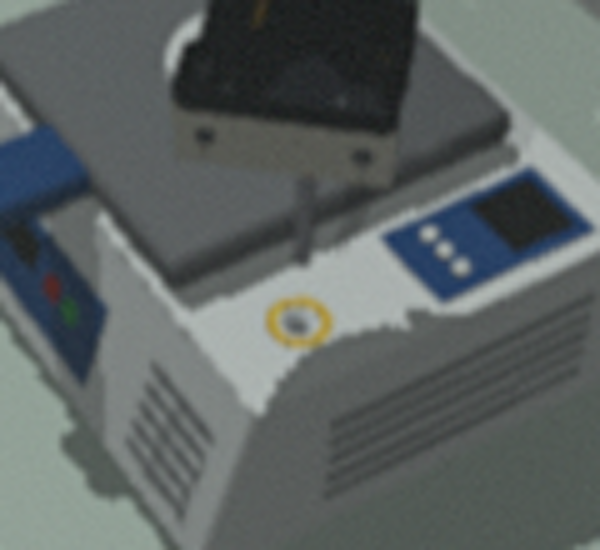

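View pics/d_top.png

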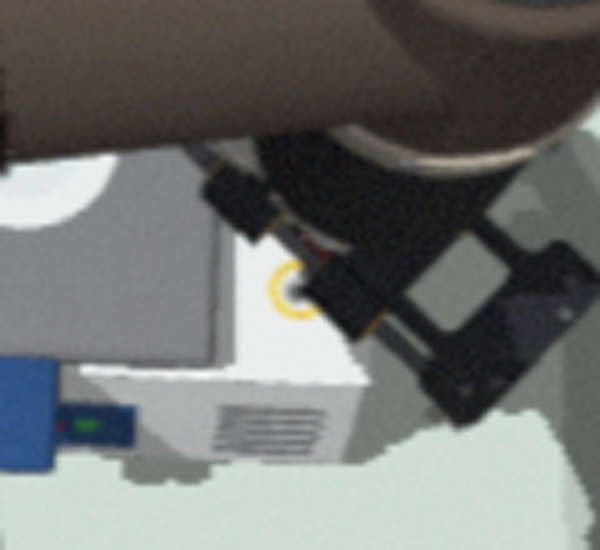

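Run:
```python
from h import *
np.set_printoptions(precision=4,suppress=True)
def at(cam,u,v,z):
    o,d=ray(cam,u,v); return o+d*(z-o[2])/d[2]
p=np.load("side_p1.npy");d=np.load("side_d1.npy")
hsv=cv2.cvtColor(p,cv2.COLOR_RGB2HSV)
for n in("side","top"):
    q=np.load(n+"_p1.npy");h=cv2.cvtColor(q,cv2.COLOR_RGB2HSV); m=cv2.inRange(h,(18,90,110),(35,255,255)); m[:170]=0;m[:,:340]=0;m[:,380:]=0
    if n=="side": m[:205]=0;m[230:]=0
    else: m[200:]=0
    v,u=np.nonzero(m); pts=np.stack([u,v],1).astype(np.float32)
    e=cv2.fitEllipse(pts); print(n,len(u),e, 'ring@.115',at(n,*e[0],.115))
print('tip@.1524',at("side",348.4,205.4,.1524))
# shaft: rows 190..205 intensity profile
g=cv2.cvtColor(p,cv2.COLOR_RGB2GRAY)
print(g[186:212,342:358]); print((d[186:212:3,342:358]*1000).astype(int))
```

```text
side 50 ((347.3017272949219, 217.02389526367188), (8.399896621704102, 11.324413299560547), 92.03565979003906) ring@.115 [ 0.5931 -0.1223  0.115 ]
top 37 ((362.0156555175781, 187.5910186767578), (9.408364295959473, 10.686880111694336), 152.4121856689453) ring@.115 [ 0.5937 -0.1199  0.115 ]
tip@.1524 [ 0.5942 -0.1223  0.1524]
[[ 88  85  89  87  86  86  89  89  89  86  85  87  88  88  88  90]
 [ 91  89  91  92  89  87  84  85  82  89  86  90  87  85  88  90]
 [ 93  92  94  91  89  85  79  74  75  86  88  91  88  87  88  87]
 [ 91  95  92  95  90  78  71  71  70  80  88  92  92  87  85  78]
 [ 95  93  93  97  91  80  71  66  67  78  89  91  89  83  79  69]
 [ 94  95  95  93  91  78  72  71  68  82  87  84  75  75  65  58]
 [ 94  95  94  96  90  80  72  70  66  73  75  71  68  61  60  49]
 [ 93  94  94  95  90  79  76  68  66  67  64  64  58  57  54  48]
 [ 96  94  92  89  81  76  69  66  62  58  62  55  54  53  50  50]
 [ 91  89  83  79  73  71  71  68  61  55  54  51  53  55  58  64]
 [ 82  78  72  67  67  67  71  67  60  53  57  61  65  75  78  79]
 [ 71  68  64  54  60  67  70  68  57
[... 872 characters left out ...]
176 174 175 175 174 172 174]
 [176 176 175 174 173 170 170 173 175 172 175 176 174 174 175 173]]
[[730 732 730 729 730 729 727 726 728 728 725 725 726 725 722 725]
 [953 952 951 951 948 858 851 850 852 954 949 954 730 729 729 729]
 [945 946 945 946 944 865 860 859 860 945 946 945 952 949 949 951]
 [  0 940 939 941 939 869 865 866 867   0 949 948 952 956 957 955]
 [934 935 939 938 941 876 875 871 873 951 961 963 961 961 960 959]
 [940 945 947 958 955 880 879 881 884 958 953 956 956 955 955 958]
 [948 948 950 952 952 888 884 887 948 949 952 947 947 947 947 947]
 [942 943 943 941 940 944 942 941 942 942 940 945 941 943 942 944]
 [937 934 934 937 932 936 937 935 937 936 933 936 935 937 934 935]]
```

```bash
cat > shaft.py <<'E'
from h import *
from scipy.optimize import least_squares
np.set_printoptions(precision=4,suppress=True)
def shaft(d,u0,u1,v0,v1,dmin,dmax,r=.004,cam="side"):
    m=np.zeros(d.shape,bool); m[v0:v1,u0:u1]=1; m&=(d>dmin)&(d<dmax)
    P,u,v=cloud(cam,d,m); zm=P[:,2].mean()
    f=lambda a: np.hypot(P[:,0]-a[0]-a[2]*(P[:,2]-zm),P[:,1]-a[1]-a[3]*(P[:,2]-zm))-r
    c=P.mean(0); o,_=ray(cam,320,200); b=(c-o)[:2]; b/=np.linalg.norm(b)
    s=least_squares(f,[c[0]+b[0]*r,c[1]+b[1]*r,0,0],loss='soft_l1',f_scale=.001)
    return s.x,zm,len(P),P[:,2].min(),P[:,2].max(),np.std(s.fun)
E
python3 - <<'E'
from shaft import *
d=np.load("side_d1.npy")
a,zm,n,z0,z1,e=shaft(d,346,352,189,206,.84,.9)
print(a,zm,n,z0,z1,e)
for z in(.115,.155): print(z,a[:2]+a[2:]*(z-zm))
X=np.array([[.594,-.1215,.19],[.594,-.1215,.155],[.594,-.1215,.115]]); print(proj("side",X))
# image check: nominal rod at TCP xy
t=get_state()['tcp_pos']; print(t); print(proj("side",[[t[0],t[1],.19],[t[0],t[1],t[2]-.074]]))
E
```

```text
[ 0.5938 -0.1214 -0.0247 -0.0033] 0.18219793452288807 64 0.15656399131739618 0.20743077897735215 0.0007575744273032133
0.115 [ 0.5955 -0.1212]
0.155 [ 0.5945 -0.1213]
[[348.8434 193.0051]
 [348.1612 204.3865]
 [347.4258 216.6343]]
[ 0.5938 -0.1217  0.2267]
[[348.8381 193.0872]
 [348.1119 205.2006]]
```

Emit:
apply_moves([
  {"grip": 0.9,"slide": [0,0,0.02],"roll": 0},
  {"grip": 0.9,"slide": [0,0,0.032],"roll": 0},
  {"grip": 0.9,"slide": [0,0,0.032],"roll": 0},
  {"grip": 0.9,"slide": [0,0,0.032],"roll": 0},
])

```text
time_s: 7.3
tcp_pos: [0.5947, -0.1214, 0.1952]
eef_rot: [-180.0, -0.0, -45.0]
contact_force: [0.2, 0.5, -0.8]
gripper_width: 0.0172
```

```bash
python3 look.py e 0.595,-0.1215,0.12
python3 - <<'E'
from shaft import *
d=np.load("side_d1.npy"); t=get_state(); print(t['tcp_pos'],t['contact_force'])
print((d[198:222:2,340:358]*1000).astype(int))
E
```

```text
[ 0.594725   -0.12135994  0.19515504] 7.3 [ 6.89967032e+00  1.54302215e+01 -1.08939974e+01  2.13202050e-02
 -6.36426595e+01  3.80572203e+01]
side origin 287 159
top origin 302 131
[ 0.5948 -0.1212  0.1953] [-1.0611 -0.3117 -0.4093]
[[756 754 753 753 751 753 751 748 748 754 748 750 747 748 746 746 746 746]
 [935 937 939 942 942 754 756 757 753 753 753 753 750 753 750 749 751 749]
 [943 942 944 954 956 954 953 880 880 879 881 951 951 952 952 954 955 954]
 [951 948 948 950 948 950 950 888 883 888 887 949 950 950 946 948 949 947]
 [944 942 945 942 945 942 943 893 892 890 892 944 945 944 944 944 943 944]
 [940 938 941 941 941 941 941 896 895 896 943 938 940 938 938 938 940 938]
 [936 936 938 935 937 935 935 901 897 898 934 937 936 937 935 936 932 937]
 [933 931   0 932 932 933 930 902 902 902 933 932 932 929 931 934 936 933]
 [928 925 927 925 927 928 914 907 910 910 927 926 926 927 929 926 926 926]
 [919 921 922 924 925 921 926 923 925 924 923 921 922 922 923 921 922 924]
 [918 921 919 918 920 923 927 926 928 928 922 918 919 921 917 918 920 920]
 [916 914 916 916 912 912 914 914 914 913 915 912 912 915 915 913 915 915]]
```

View pics/e_side.png

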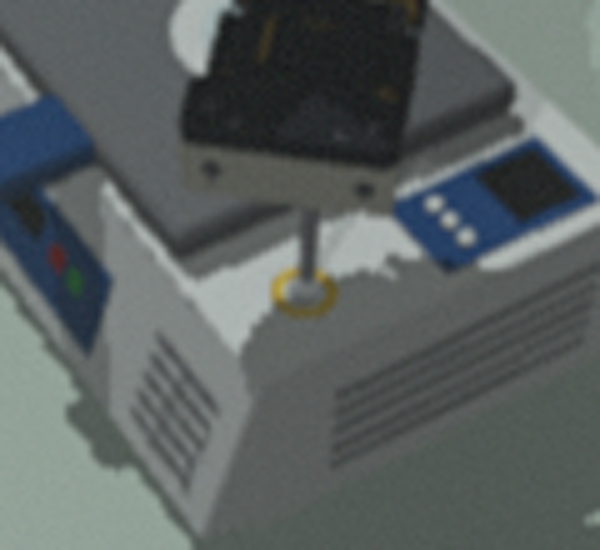

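View pics/e_top.png

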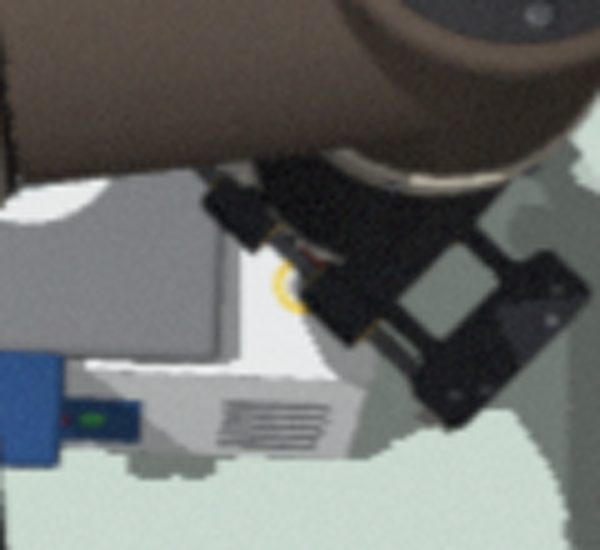

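Emit:
apply_moves([
  {"grip": 0.9,"slide": [-0.0005,0,0.003],"roll": 0},
  {"grip": 0.9,"slide": [-0.0005,0,0.006],"roll": 0},
  {"grip": 0.9,"slide": [-0.0005,0,0.009],"roll": 0},
  {"grip": 0.9,"slide": [-0.0005,0,0.011],"roll": 0},
  {"grip": 0.9,"slide": [-0.0005,0,0.011],"roll": 0},
])

```text
time_s: 8.02
tcp_pos: [0.5938, -0.1208, 0.1832]
eef_rot: [180.0, 0.0, -45.0]
contact_force: [-0.6, -1.2, -0.9]
gripper_width: 0.0173
```

Emit:
apply_moves([
  {"grip": 0.9,"slide": [0,0,0.003],"roll": 0},
  {"grip": 0.9,"slide": [0,0,0.006],"roll": 0},
  {"grip": 0.9,"slide": [0,0,0.009],"roll": 0},
  {"grip": 0.9,"slide": [0,0,0.012],"roll": 0},
  {"grip": 0.9,"slide": [0,0,0.012],"roll": 0},
])

```text
time_s: 8.65
tcp_pos: [0.5939, -0.1207, 0.171]
eef_rot: [180.0, 0.0, -45.0]
contact_force: [-0.5, -2.0, -2.6]
gripper_width: 0.0177
```

Emit:
apply_moves([
  {"grip": 0.9,"slide": [0.0005,0.0005,0.004],"roll": 0},
  {"grip": 0.9,"slide": [0.0005,0.0005,0.008],"roll": 0},
  {"grip": 0.9,"slide": [0.0005,0.0005,0.012],"roll": 0},
  {"grip": 0.9,"slide": [0.0005,0.0005,0.016],"roll": 0},
  {"grip": 0.9,"slide": [0.0005,0.0005,0.016],"roll": 0},
])

```text
time_s: 9.28
tcp_pos: [0.594, -0.1212, 0.155]
eef_rot: [180.0, 0.0, -45.0]
contact_force: [1.1, -0.9, -0.7]
gripper_width: 0.0173
```

Emit:
apply_moves([
  {"grip": 0.9,"slide": [0,0,0.004],"roll": 0},
  {"grip": 0.9,"slide": [0,0,0.008],"roll": 0},
  {"grip": 0.9,"slide": [0,0,0.012],"roll": 0},
  {"grip": 0.9,"slide": [0,0,0.016],"roll": 0},
  {"grip": 0.9,"slide": [0,0,0.016],"roll": 0},
])

```text
time_s: 9.9
tcp_pos: [0.5941, -0.1213, 0.1391]
eef_rot: [180.0, 0.0, -45.0]
contact_force: [-0.5, -1.3, -0.6]
gripper_width: 0.0177
```

Emit:
apply_moves([
  {"grip": 0.9,"slide": [0,0,0.003],"roll": 0},
  {"grip": 0.9,"slide": [0,0,0.006],"roll": 0},
  {"grip": 0.9,"slide": [0,0,0.008],"roll": 0},
  {"grip": 0.9,"slide": [0,0,0.008],"roll": 0},
])

```text
time_s: 10.4
tcp_pos: [0.5941, -0.1213, 0.1313]
eef_rot: [-180.0, 0.0, -45.0]
contact_force: [-1.2, 0.2, 0.5]
gripper_width: 0.0172
```

Emit:
apply_moves([
  {"grip": 0.9,"slide": [0,0,0.002],"roll": 0},
  {"grip": 0.9,"slide": [0,0,0.003],"roll": 0},
  {"grip": 0.9,"slide": [0,0,0.003],"roll": 0},
])

```text
time_s: 10.78
tcp_pos: [0.5942, -0.1214, 0.1291]
eef_rot: [-180.0, -0.0, -45.0]
contact_force: [-2.5, 0.0, 6.5]
gripper_width: 0.0174
```

```bash
python3 look.py f 0.595,-0.1215,0.14
```

```text
[ 0.59422725 -0.12141787  0.12908431] 10.775 [ 6.89550742e+00  1.86615448e+01 -1.57038090e+01  1.50522692e-02
 -5.56128047e+01  3.80863421e+01]
side origin 288 153
top origin 303 130
```

View pics/f_side.png

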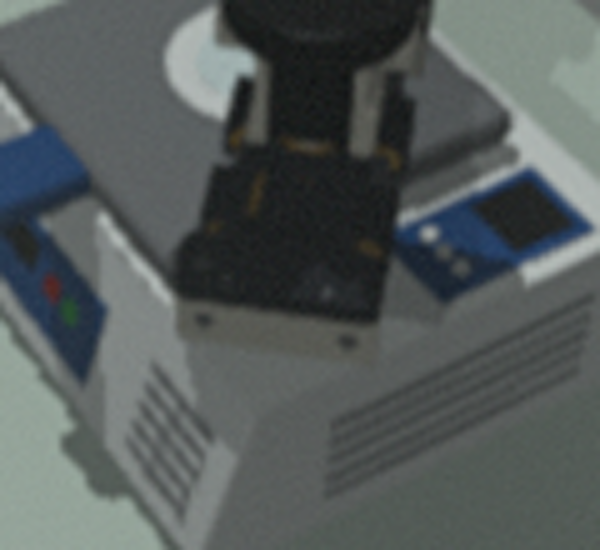

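Emit:
apply_moves([
  {"grip": 0.9,"slide": [0,0,0.001],"roll": 0},
  {"grip": 0.9,"slide": [0,0,0.002],"roll": 0},
  {"grip": 0.9,"slide": [0,0,0.002],"roll": 0},
])

```text
time_s: 11.25
tcp_pos: [0.5944, -0.1215, 0.129]
eef_rot: [-180.0, -0.1, -45.0]
contact_force: [-7.2, 2.4, 19.8]
gripper_width: 0.0174
```

Emit:
apply_moves([
  {"grip": 0.9,"slide": [0,0,0],"roll": 0},
  {"grip": 0.9,"slide": [0,0,-0.002],"roll": 0},
  {"grip": 0.65,"slide": [0,0,-0.002],"roll": 0},
  {"grip": 0.65,"slide": [0,0,-0.002],"roll": 0},
  {"grip": 0.65,"slide": [0,0,-0.002],"roll": 0},
])

```text
time_s: 11.88
tcp_pos: [0.5941, -0.1213, 0.1282]
eef_rot: [180.0, 0.0, -45.0]
contact_force: [0.2, 0.3, -0.5]
gripper_width: 0.0303
```

Emit:
apply_moves([
  {"grip": 0.65,"slide": [0,0,-0.02],"roll": 0},
  {"grip": 0.65,"slide": [0,0,-0.06],"roll": 0},
  {"grip": 0.65,"slide": [0,0,-0.09],"roll": 0},
  {"grip": 0.65,"slide": [0,0,-0.12],"roll": 0},
  {"grip": 0.65,"slide": [0,0,-0.12],"roll": 0},
])

```text
time_s: 12.5
tcp_pos: [0.5956, -0.1215, 0.2512]
eef_rot: [-179.8, -0.2, -45.0]
contact_force: [1.4, 0.3, -0.4]
gripper_width: 0.0306
```

```bash
python3 look.py g 0.595,-0.1215,0.14;  python3 - <<'E'
from shaft import *
p=np.load("side_p1.npy");d=np.load("side_d1.npy");hsv=cv2.cvtColor(p,cv2.COLOR_RGB2HSV)
m=(cv2.inRange(hsv,(0,110,50),(8,255,255))|cv2.inRange(hsv,(172,110,50),(180,255,255)))>0
m[:180]=0;m[230:]=0;m[:,:335]=0;m[:,365:]=0
P,u,v=cloud("side",d,m); print(len(P),P.min(0),P.max(0),np.median(P,0),u.min(),u.max(),v.min(),v.max())
E
```

```text
[ 0.59555168 -0.12145629  0.251208  ] 12.5 [ 6.89326311e+00  1.32603529e+01 -6.30428668e+00  4.13372617e-02
 -7.01630600e+01  3.80866687e+01]
side origin 288 153
top origin 303 130
106 [ 0.5833 -0.1319  0.1199] [ 0.6255 -0.0828  0.1657] [ 0.5897 -0.1266  0.1482] 345 351 199 218
```

View pics/g_side.png

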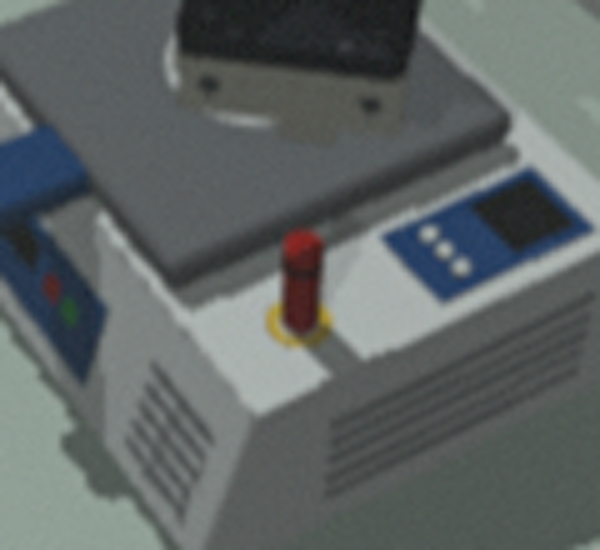

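View pics/g_top.png

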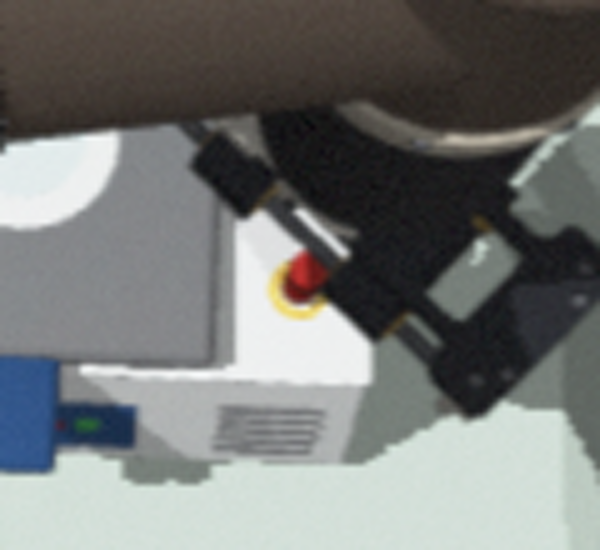

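Emit:
apply_moves([
  {"grip": 0.2,"slide": [-0.03,-0.01,0],"roll": -10},
  {"grip": 0.2,"slide": [-0.08,-0.025,0],"roll": -20},
  {"grip": 0.2,"slide": [-0.12,-0.04,0],"roll": -30},
  {"grip": 0.2,"slide": [-0.1494,-0.0455,0],"roll": -40},
  {"grip": 0.2,"slide": [-0.1494,-0.0455,0.03],"roll": -43},
])

```text
time_s: 13.22
tcp_pos: [0.5208, 0.0182, 0.2193]
eef_rot: [-179.9, -0.2, -1.7]
contact_force: [0.5, 0.1, -1.0]
gripper_width: 0.0695
```

Emit:
apply_moves([
  {"grip": 0.2,"slide": [0,0,0],"roll": 0},
  {"grip": 0.2,"slide": [0,0,0],"roll": 0},
])

```text
time_s: 13.48
tcp_pos: [0.5209, 0.0162, 0.2187]
eef_rot: [180.0, 0.0, -2.1]
contact_force: [1.2, 0.1, 0.2]
gripper_width: 0.0702
```

```bash
python3 look.py i 0.52,0.016,0.14
```

```text
[0.52094685 0.01618042 0.21867938] 13.475 [ 2.33906565e+01  6.35824855e+00 -1.92071731e+01  2.75920061e-02
 -6.44824077e+01  6.44965740e+01]
side origin 226 130
top origin 245 161
```

View pics/i_side.png

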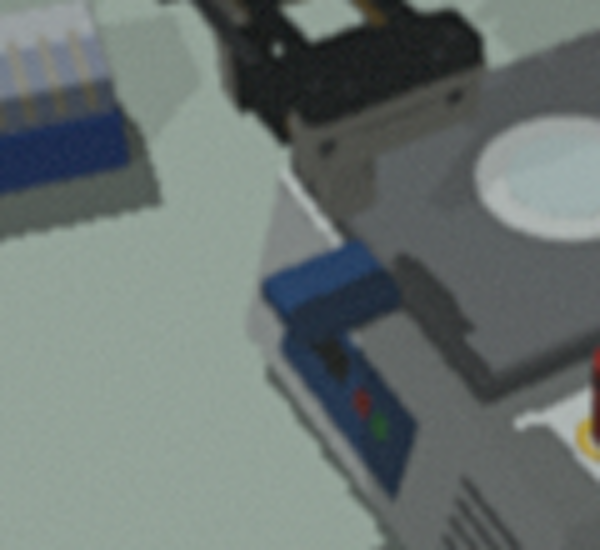

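View pics/i_top.png

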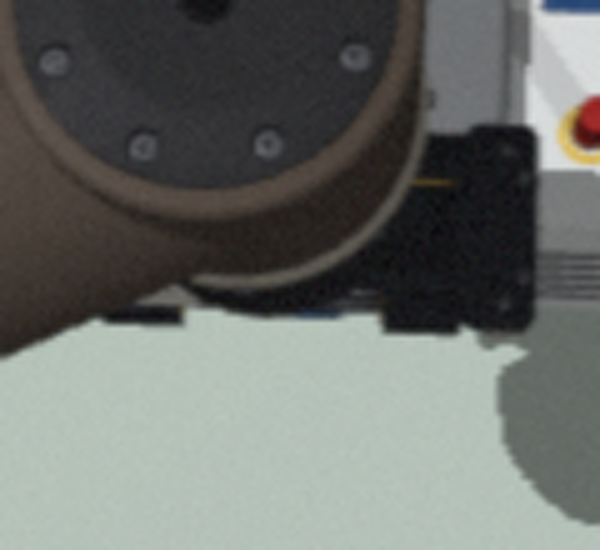

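Emit:
apply_moves([
  {"grip": 0.2,"slide": [0,0,0.03],"roll": 0},
  {"grip": 0.2,"slide": [0,0,0.06],"roll": 0},
  {"grip": 0.2,"slide": [0,0,0.085],"roll": 0},
  {"grip": 0.2,"slide": [0,0,0.103],"roll": 0},
  {"grip": 0.2,"slide": [0,0,0.112],"roll": 0},
])

```text
time_s: 14.2
tcp_pos: [0.5208, 0.0161, 0.1061]
eef_rot: [180.0, 0.0, -2.1]
contact_force: [1.1, -0.6, 0.4]
gripper_width: 0.0702
```

Emit:
apply_moves([
  {"grip": 0.6,"slide": [0,0,0],"roll": 0},
  {"grip": 0.6,"slide": [0,0,0],"roll": 0},
  {"grip": 0.6,"slide": [0,0,0],"roll": 0},
  {"grip": 0.6,"slide": [0,0,0],"roll": 0},
], grip_force=40)

```text
time_s: 14.7
tcp_pos: [0.5212, 0.0169, 0.1073]
eef_rot: [-180.0, -0.1, -2.0]
contact_force: [-1.4, 1.8, 2.1]
gripper_width: 0.0434
```

Run:
```python
from math import *
f=lambda t:(230*(1-cos(t))+8*sin(t),230*sin(t)-8*(1-cos(t)))
for a in [1,2,3,4,5,7,9,11,13,15,18,21,24,27,30,33,36,39,42,45,48,51,54,57,60]:
    x,z=f(radians(a)); print(a,round(x/1000,4),round(-z/1000,4))
```

```text
1 0.0002 -0.004
2 0.0004 -0.008
3 0.0007 -0.012
4 0.0011 -0.016
5 0.0016 -0.02
7 0.0027 -0.028
9 0.0041 -0.0359
11 0.0058 -0.0437
13 0.0077 -0.0515
15 0.0099 -0.0593
18 0.0137 -0.0707
21 0.0181 -0.0819
24 0.0231 -0.0929
27 0.0287 -0.1035
30 0.0348 -0.1139
33 0.0415 -0.124
36 0.0486 -0.1337
39 0.0563 -0.143
42 0.0644 -0.1518
45 0.073 -0.1603
48 0.082 -0.1683
51 0.0915 -0.1758
54 0.1013 -0.1828
57 0.1114 -0.1893
60 0.1219 -0.1952
```

Emit:
apply_moves([
  {"grip": 0.6,"slide": [0.0002,0,-0.004],"roll": 0},
  {"grip": 0.6,"slide": [0.0004,0,-0.008],"roll": 0},
  {"grip": 0.6,"slide": [0.0008,0,-0.012],"roll": 0},
  {"grip": 0.6,"slide": [0.0011,0,-0.016],"roll": 0},
  {"grip": 0.6,"slide": [0.0016,0,-0.02],"roll": 0},
])

```text
time_s: 15.32
tcp_pos: [0.5227, 0.0168, 0.1268]
eef_rot: [-180.0, -0.0, -2.0]
contact_force: [3.4, 3.7, -4.3]
gripper_width: 0.0436
```

```bash
python3 look.py j 0.54,0.016,0.14
```

```text
[0.52271522 0.01677577 0.12682213] 15.325 [ 2.33435349e+01  1.14573412e+01 -2.62433111e+01 -1.53748176e-02
 -5.22540892e+01  6.46458489e+01]
side origin 234 127
top origin 245 153
```

View pics/j_side.png

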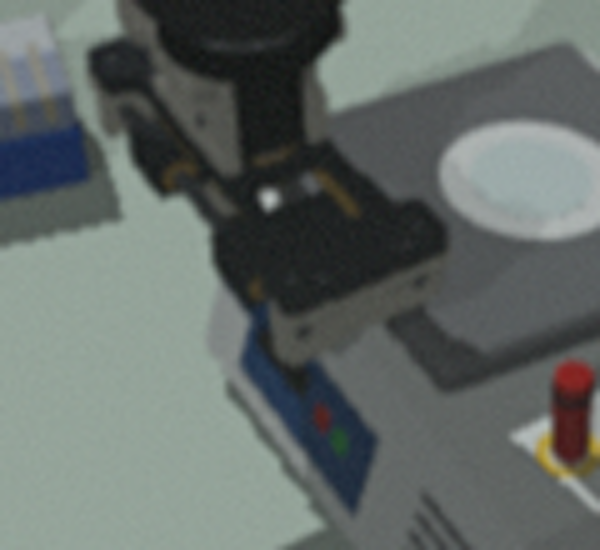

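```bash
cat > lid.py <<'E'
from h import *
import sys
np.set_printoptions(precision=4,suppress=True)
def lid(d,cam="side",ymin=-.06,ymax=.0):
    P,u,v=cloud(cam,d)
    # in centrifuge frame, origin such that hole at (-.05,-.1) = world (.594,-.1213), yaw -2
    a=np.radians(-2); R=np.array([[np.cos(a),-np.sin(a)],[np.sin(a),np.cos(a)]])
    o=np.array([.594,-.1213])-R@[-.05,-.1]
    q=(P[:,:2]-o)@R; X=np.c_[q,P[:,2]]
    h=X-[.1,.035,.118]
    r=np.hypot(h[:,0],h[:,2])
    s=(h[:,1]>-.093)&(h[:,1]<.0)&(r<.19)&(r>.04)&(h[:,0]<.03)&(h[:,2]>.012)
    return h[s]
if __name__=="__main__":
    p,d=capture("side"); np.save("side_d1.npy",d)
    h=lid(d)
    # angle consensus: lid top is plane at distance .019 from hinge line
    best=[]
    for t in np.radians(np.arange(0,80,.25)):
        n=np.array([np.sin(t),0,np.cos(t)]); best.append((np.sum(abs(h@n-.019)<.003),np.degrees(t)))
    best.sort(reverse=True); print(len(h),best[:6])
    print(get_state()['tcp_pos'],get_state()['contact_force'])
E
python3 lid.py
```

```text
1477 [(np.int64(1441), np.float64(4.5)), (np.int64(1431), np.float64(4.75)), (np.int64(1425), np.float64(4.25)), (np.int64(1401), np.float64(5.0)), (np.int64(1385), np.float64(4.0)), (np.int64(1297), np.float64(5.25))]
[0.5227 0.0168 0.1268] [ 4.1604  5.2191 -3.525 ]
```

Emit:
apply_moves([
  {"grip": 0.6,"slide": [0.0011,0,-0.008],"roll": 0},
  {"grip": 0.6,"slide": [0.0025,0,-0.016],"roll": 0},
  {"grip": 0.6,"slide": [0.0042,0,-0.0237],"roll": 0},
  {"grip": 0.6,"slide": [0.0061,0,-0.0315],"roll": 0},
  {"grip": 0.6,"slide": [0.0083,0,-0.0393],"roll": 0},
])

```text
time_s: 16.1
tcp_pos: [0.5308, 0.0164, 0.1658]
eef_rot: [-180.0, -0.0, -2.0]
contact_force: [4.4, 3.0, -6.0]
gripper_width: 0.0438
```

```bash
python3 lid.py
```

```text
1320 [(np.int64(1280), np.float64(14.500000000000002)), (np.int64(1278), np.float64(14.250000000000002)), (np.int64(1266), np.float64(14.750000000000002)), (np.int64(1261), np.float64(14.0)), (np.int64(1228), np.float64(14.999999999999998)), (np.int64(1188), np.float64(13.75))]
[0.5312 0.0164 0.1668] [ 2.6185  3.5734 -3.6795]
```

Following well. Next 15→30°, relative to 15°.

Emit:
apply_moves([
  {"grip": 0.6,"slide": [0.0038,0,-0.0114],"roll": 0},
  {"grip": 0.6,"slide": [0.0082,0,-0.0226],"roll": 0},
  {"grip": 0.6,"slide": [0.0132,0,-0.0336],"roll": 0},
  {"grip": 0.6,"slide": [0.0188,0,-0.0442],"roll": 0},
  {"grip": 0.6,"slide": [0.0249,0,-0.0546],"roll": 0},
])

```text
time_s: 16.77
tcp_pos: [0.555, 0.0154, 0.2199]
eef_rot: [-180.0, 0.1, -2.0]
contact_force: [4.2, 3.8, -6.7]
gripper_width: 0.0437
```

Emit:
apply_moves([
  {"grip": 0.6,"slide": [0.0067,0,-0.0101],"roll": 0},
  {"grip": 0.6,"slide": [0.0138,0,-0.0198],"roll": 0},
  {"grip": 0.6,"slide": [0.0215,0,-0.0291],"roll": 0},
  {"grip": 0.6,"slide": [0.0296,0,-0.0379],"roll": 0},
  {"grip": 0.6,"slide": [0.0382,0,-0.0464],"roll": 0},
])

```text
time_s: 17.4
tcp_pos: [0.5939, 0.0137, 0.2672]
eef_rot: [180.0, 0.0, -2.0]
contact_force: [2.5, 3.4, -7.6]
gripper_width: 0.0438
```

```bash
python3 lid.py; python3 look.py k 0.6,0.016,0.25
```

```text
468 [(np.int64(395), np.float64(44.0)), (np.int64(394), np.float64(44.25)), (np.int64(391), np.float64(44.5)), (np.int64(388), np.float64(44.75)), (np.int64(382), np.float64(45.0)), (np.int64(378), np.float64(43.75))]
[0.5952 0.0137 0.2682] [ 0.1427  3.4535 -1.7027]
[0.59517943 0.01369092 0.26824761] 17.45 [ 2.01402109e+01  1.16873122e+01 -6.12041856e+00  4.42125026e-02
 -7.21619278e+01  6.78310611e+01]
side origin 254 80
top origin 243 117
```

View pics/k_side.png

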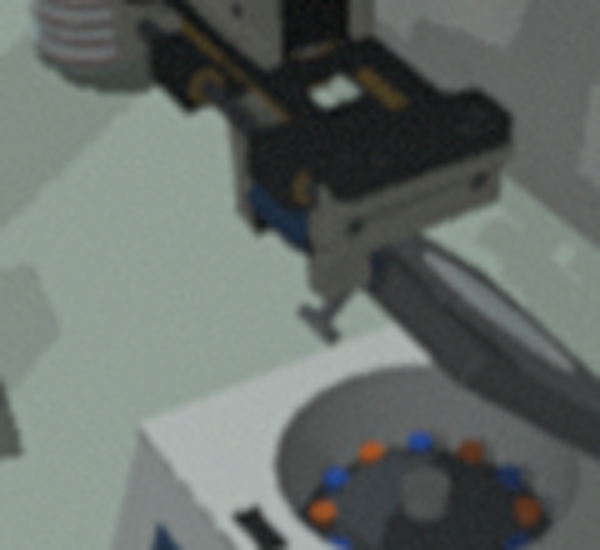

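Emit:
apply_moves([
  {"grip": 0.6,"slide": [0.009,0,-0.008],"roll": 0},
  {"grip": 0.6,"slide": [0.0185,0,-0.0155],"roll": 0},
  {"grip": 0.6,"slide": [0.0283,0,-0.0225],"roll": 0},
  {"grip": 0.6,"slide": [0.0384,0,-0.029],"roll": 0},
  {"grip": 0.6,"slide": [0.0489,0,-0.0349],"roll": 0},
])

```text
time_s: 18.18
tcp_pos: [0.643, 0.0117, 0.302]
eef_rot: [180.0, 0.0, -2.0]
contact_force: [-0.9, -1.1, -7.2]
gripper_width: 0.0435
```

Emit:
apply_moves([
  {"grip": 0.6,"slide": [0,0,0],"roll": 0},
  {"grip": 0.6,"slide": [0,0,0],"roll": 0},
])

```text
time_s: 18.42
tcp_pos: [0.6429, 0.0117, 0.302]
eef_rot: [180.0, -0.1, -2.0]
contact_force: [1.3, -2.0, -5.2]
gripper_width: 0.0443
```

```bash
python3 lid.py; python3 look.py l 0.63,-0.02,0.22
python3 - <<'E'
from lid import *
d=np.load("side_d1.npy")
h=lid(d); print(h.shape)
i=np.argsort(np.hypot(h[:,0],h[:,2])); print(h[i[::max(1,len(i)//15)]])
# geometric estimate from TCP
s=get_state(); a=np.radians(-2); R=np.array([[np.cos(a),-np.sin(a)],[np.sin(a),np.cos(a)]])
o=np.array([.594,-.1213])-R@[-.05,-.1]
g=(s['tcp_pos'][:2]-o)@R-[.1,.035]; z=s['tcp_pos'][2]+.019-.118
print('grip rel hinge',g,z,'angle',np.degrees(np.arctan2(z,-g[0])-np.arctan2(8,230)),np.hypot(g[0],z))
for cam in("side","top"):
  for n in("tube_a","tip_box"):
    for r in boxes_of(n,cam): print(cam,n,round(r['score'],2),w(cam,r['position']))
E
```

```text
564 [(np.int64(115), np.float64(53.0)), (np.int64(115), np.float64(52.75)), (np.int64(114), np.float64(51.0)), (np.int64(113), np.float64(52.50000000000001)), (np.int64(113), np.float64(52.25)), (np.int64(112), np.float64(51.5))]
[0.6428 0.0118 0.3019] [ 1.7951 -3.3438 -6.8643]
[0.64283898 0.01175863 0.3019189 ] 18.475 [ 1.84328974e+01  1.54514060e+01  3.13987053e+00  4.75421807e-02
 -7.76392658e+01  6.95285506e+01]
side origin 275 95
top origin 260 107
(555, 3)
[[-0.0221 -0.0649  0.034 ]
 [-0.0374 -0.0519  0.0503]
 [-0.0453 -0.0371  0.0647]
 [-0.0513 -0.0786  0.0793]
 [-0.0599 -0.0233  0.0884]
 [-0.0646 -0.0211  0.0977]
 [-0.0701 -0.004   0.1089]
 [-0.0748 -0.0496  0.1182]
 [-0.0746 -0.0927  0.1282]
 [-0.0808 -0.0183  0.1335]
 [-0.0856 -0.0515  0.1431]
 [-0.0927 -0.0032  0.1531]
 [-0.0926 -0.0069  0.158 ]
 [-0.0945 -0.0738  0.1612]
 [-0.0794 -0.029   0.1715]]
grip rel hinge [-0.1059 -0.0003] 0.20291186975090253 angle 60.438917495204144 0.22890282242906798
side tube_a 0.95 [ 0.5077 -0.3433  0.1184]
side tube_a 0.6 [ 0.5643 -0.3465  0.1122]
side tip_box 0.96 [0.4884 0.312  0.0631]
top tube_a 0.68 [ 0.5656 -0.3305  0.1208]
```

View pics/l_side.png

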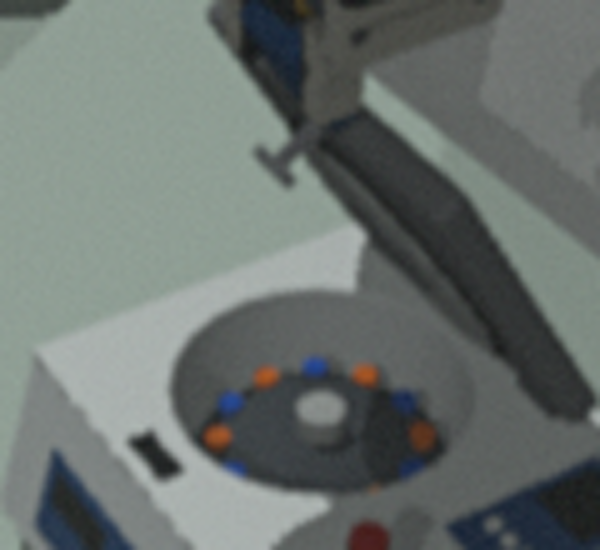

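Run:
```python
from shaft import *
p,d=capture("side");hsv=cv2.cvtColor(p,cv2.COLOR_RGB2HSV)
m=(cv2.inRange(hsv,(0,110,50),(8,255,255))|cv2.inRange(hsv,(172,110,50),(180,255,255)))>0
m[:180]=0;m[230:]=0;m[:,:335]=0;m[:,365:]=0
P,u,v=cloud("side",d,m); print(len(P),np.median(P,0),np.sort(P[:,2])[[3,-3]],u.min(),u.max(),v.min(),v.max())
h=m.copy(); 
a=P[(P[:,2]>.12)&(P[:,2]<.16)]; print(a[a[:,2]<.14].mean(0),a[a[:,2]>=.14].mean(0))
s=get_state(); print(s['tcp_pos'],s['contact_force'],s['gripper_width'],s['time_s'])
close_job()
```

```text
104 [ 0.5892 -0.1272  0.1471] [0.1206 0.1656] 345 351 200 218
[ 0.5889 -0.1278  0.1307] [ 0.5884 -0.1273  0.1487]
[0.6427 0.0118 0.3019] [ 2.7378 -4.8908 -6.4489] 0.043957417201906705 18.825
the job is handed in; nothing more can be done
```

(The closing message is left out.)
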